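# Index the port selector and load the filter cartridge

### The arm

A 6-joint arm with a two-finger parallel gripper is mounted at the origin on the work surface. World frame = base frame: x ahead of the robot, y to its left, z up, the work surface at z = 0. Lengths are in m, angles in degrees, forces in N, time in s.
With the tool pointing down it reaches from about 0.35 to 0.875 m from the base axis. Payload 4.2 kg.
Tool frame: the origin (TCP) lies midway between the tips of the shut fingers; the grasp point (between the pads) lies 19 mm behind it; z points along the fingers, y is the direction in which the jaws open and shut (so a half turn about z gives the same grasp; the last joint's range is limited). The gripper opens to 87 mm and grips with 3 to 60 N. Pads are 19 mm wide; open, the fingers measure 117 mm over their backs; the gripper's body (75 mm by 190 mm) begins 51 mm behind the grasp point.
Start: joints at [91.135, 22.042, 0.453, 0, -68.411, -14.817], TCP at [0.148, 0.607, 0.223] pointing down, gripper open.
Joint ranges: [-179.83, 179.83], [-69.29, 118.12], [-61.27, 80.66], [-181.25, 117.63], [-171.15, -9.14], [-177.46, 177.46]. Speed limits (degrees/s): [159.86, 159.86, 180, 180, 180, 180].

### API

Orientations are given as a 3x3 rotation matrix whose columns are the frame's x, y, z axes.
In Python, from station import r gives the robot as it stands.
- The arm moves only by the tool play_rows, never from a script. Its argument "commands" is a list that holds one entry, the list of rows, each a list of 7 numbers: the shift along the world's x, y, z in m, then the turn, a rotation vector about the world's x, y, z in rad, then the closure, from 0 (fully open) to 1 (shut). A call has 1 to 5 rows; each row is the pose to reach, as a shift and turn from the pose commanded when the call began; what a row does not reach only later rows make up. A row lasts 1/10 s, in which the tool goes at most 50 mm and 8.59 degrees, less where a joint would pass 70% of its speed; a pose out of reach is approached as far as the arm can. A call with a gripper value outside its range is refused whole. The fingers move at their own pace and stop on an object; the grip force is fixed at half the most. Time passes only in rows, so rows that repeat a pose let the fingers close. It gives the time, the measured TCP pose, the force and the opening at its end, in the units of the state.
- r.sense(): the state, without advancing time (a new reading comes with each control period).
- r.capture(name): name is "side" or "top" or "wrist"; returns a dict with "image" (420x560x3 uint8, red, green, blue), "range_z" (420x560 float32, m along the optical axis (not along the pixel's ray), 0 where there is no reading), "intrinsics" (3x3 intrinsics, pixels), "k1" (the pictures are not rectified: a ray, as slopes to the right and down, at radius r is drawn at 1 + k1 r^2 times it, then the intrinsics apply), "extrinsics" (4x4, takes a point from camera to world coordinates); the wrist camera has in their place "mount" (4x4, takes a point from camera to tool coordinates, whose origin is the TCP and whose axes are the flange's). Camera axes: x right, y up, looking along -z (the intrinsics and any distortion apply to the point x, -y, -z); pixel columns grow to the right and rows downward; lengths in m; the calibration is good to about 2 mm. A picture is of the moment at which its call begins: read the wrist's pose just before it.
- r.finish_job(): hands the job in, once; it reports no verdict.
The state is a dict: "time_s": time; "joints": joint angles; "joint_velocities": joint speeds; "effort": joint torques, N m; "tcp_pos": TCP position; "ee_rot": TCP orientation; "wrist_force": force on the tool from outside, world axes, zero at the start; "moment": the same for the moment, N m; "gripper_width": opening from 0.0 (shut) to 1.0 (fully open).
Only numpy, scipy, OpenCV 4.12 (cv2) and the standard library are available. Lean on these libraries where they do the work, as an engineer would, in place of code of your own. Each camera call takes 0.05 s, during which the arm holds its last target. There are 200 camera calls.

### The job

Pull the red ring of the port selector's spring plunger outwards, swing the stage one hole counter-clockwise (seen from above) so that the open, blue-ringed port comes under the white holder, and let the plunger spring fully home to lock it. Then take the blue-capped filter cartridge from the stand, slide it upright down through the holder's bore into the port until it is fully home, and let go of it. Leave the two grey-capped cartridges, the amber jar and the spanner where they are.

Things in the scene. Friction and masses are not known exactly. Their poses are not given: they have to be found in the camera images.
- pivot (a point): Turning axis of the port selector (fixed; its place and heading vary), 78 mm above the bench, at the stage's top face. Navy foot 190 mm across; fixed steel index disc 240 mm across, 30 to 56 mm up, plunger holes every 45 deg in its rim, each under a white dash; above it the square aluminium stage (156 mm, 58 to 78 mm up) that turns, with a bracket (75 mm high, out to 156 mm) carrying the plunger.
- stage (a joint): Turn of the stage about the pivot, rad, growing counter-clockwise seen from above. 0: the hole where it starts; 0.785 (45 deg): the next hole, where the open port lies under the holder. Stops at -0.83 and 1.62. With the plunger out it turns easily (about 1 N at the ring) and stays where it is left.
- plunger (a joint): How far the plunger is drawn out, away from the pivot, m: 0 home in a hole, 0.024 its stop. The round-nosed pin leaves the hole at 0.015 or so; the spring pulls back with 4 N at 0, 10 N at 0.024. Released within about 3 mm of a hole (at the rim) it finds its way in; else it rests on the rim (0.013 to 0.016) until the stage is turned over a hole.
- ring (a point): Centre of the red pull ring: flat, level, inner opening 54 mm, bar 8 mm thick, on the plunger's outer end, 42 mm above the bench, 192 mm from the pivot when the plunger is home. It moves out with the plunger and round with the stage; the line from pivot to ring is the pulling direction. Free down to the bench: shut fingers can be lowered into it to hook it.
- port (a point): Centre of the top of the open, blue-ringed port in the stage: a blind hole 35 mm wide and 16 mm deep (floor 62 mm above the bench), 52 mm from the pivot. The other ports are closed with flush black plugs.
- bore (a point): Centre of the mouth (top face, 106 mm above the bench) of the through bore in the fixed white holder (48 x 48 x 20 mm), 52 mm from the pivot. Bore 31.5 mm wide, 2 mm chamfer. A blue arm and post of the same height carry it from the outer side. Its underside is 8 mm above the stage.
- cart_blue_mid (a point): Centre, half-way up, of the blue-capped filter cartridge: upright, 90 mm long, about 150 g; steel body 30 mm wide with a 4 mm chamfered foot; blue cap 34 mm wide, 30 mm tall (15 to 45 mm above this point). z axis to the cap. Starts in one of the stand's wells. Fully home in the port this point is 107 mm above the bench, 1 mm above the holder's mouth.
- cart_grey1_mid (a point): Same point of a grey-capped cartridge of the same shape, in another well; to be left alone.
- cart_grey2_mid (a point): Same point of the other grey-capped cartridge; to be left alone.
- stand: White fixed stand, 230 x 70 x 28 mm, origin at the centre of its underside; three wells 36 mm wide and 20 mm deep along its own x axis at -75, 0 and 75 mm. Cartridges stand in them with their tops 98 mm above the bench.
- jar: Upright amber solvent jar, 80 mm wide, 120 mm tall, beyond the stand; origin at the centre of its foot. To be left alone.
- spanner: Spanner 150 mm long lying on the bench on the robot's left; to be left alone.
There are look-alikes about, which are no part of the job. Leave any brown or pink look-alike of the part that bears cart_blue_mid alone.

How it is judged:
By the outcome, as a careful person would: the job done as asked, in the order asked, and still so for the second after the job is handed in, with the robot touching nothing.
It also fails if it takes over 70 s, if anything falls off the work surface, if the arm or the gripper's body presses on something with over 40 N, if the wrist force passes 120 N, or if a joint passes its speed limit or range.

## Working session

There is one attempt and no reset: what is moved stays moved. The work goes in short steps, Python scripts to look and compute and a tool call to move; the robot and the scene stay as the last step left them, time stands still between calls to the robot, and variables do not carry over. Pictures are saved under pics/ and viewed, about 8 in all and at most 12, crops included, and the job is handed in when it is done.

Besides the shell and the picture viewer there is one more tool, called after "Request:" as name([rows], argument=value, ...), one row to a line, values as JSON. play_rows: Moves the arm, as the interface text tells. Its arguments: {"type":"object","properties":{"commands":{"type":"array","items":{"type":"array","items":{"type":"array","items":{"type":"number"}}}}},"required":["commands"]}

```bash
mkdir -p pics; ls; cat > h.py <<'E'
import numpy as np, cv2
from station import r
def cap(n):
    s=r.sense(); c=r.capture(n)
    if 'extrinsics' in c: T=np.array(c['extrinsics'])
    else:
        W=np.eye(4);W[:3,:3]=s['ee_rot'];W[:3,3]=s['tcp_pos'];T=W@np.array(c['mount'])
    c['T']=T; return c
def ray(c,u,v):
    K=np.array(c['intrinsics']); x=np.array([(u-K[0,2])/K[0,0],(v-K[1,2])/K[1,1]]); y=x.copy()
    for _ in range(20): y=x/(1+c['k1']*(y@y))
    return np.array([y[0],-y[1],-1.])
def atz(c,u,v,z):
    d=c['T'][:3,:3]@ray(c,u,v); o=c['T'][:3,3]; return o+d*(z-o[2])/d[2]
def rng(c,u,v):
    return (c['T']@np.r_[ray(c,u,v)*c['range_z'][int(v),int(u)],1])[:3]
def save(c,f,box=None,s=1):
    im=c['image'][:,:,::-1]
    if box: im=im[box[1]:box[3],box[0]:box[2]]
    cv2.imwrite('pics/'+f,cv2.resize(im,None,fx=s,fy=s,interpolation=cv2.INTER_CUBIC))
E
python3 - <<'E'
from h import *
import pickle
for n in ['top','side','wrist']:
    c=cap(n); save(c,n+'0.png'); pickle.dump(c,open(n+'.pkl','wb')); print(n,c['intrinsics'],c['k1'],c['T'].round(3).tolist())
print(r.sense())
E
```

```text
pics
top [[528.07119211   0.         284.44831902]
 [  0.         528.07119211 197.83511922]
 [  0.           0.           1.        ]] -0.1753093357973148 [[0.012, 0.989, -0.15, 0.384], [-1.0, 0.014, 0.015, 0.007], [0.017, 0.15, 0.989, 1.207], [0.0, 0.0, 0.0, 1.0]]
side [[424.86672364   0.         283.85372809]
 [  0.         424.86672364 214.48575932]
 [  0.           0.           1.        ]] 0.002539481060401567 [[-0.979, 0.119, -0.166, 0.404], [-0.203, -0.646, 0.736, 0.676], [-0.02, 0.754, 0.657, 0.717], [0.0, 0.0, 0.0, 1.0]]
wrist [[299.19069989   0.         276.29548189]
 [  0.         299.19069989 200.08872261]
 [  0.           0.           1.        ]] -0.018114204206148538 [[-0.237, 0.938, 0.254, 0.217], [-0.972, -0.229, -0.06, 0.59], [0.002, -0.261, 0.965, 0.384], [0.0, 0.0, 0.0, 1.0]]
{'time_s': 0.15, 'joints': array([ 9.11350628e+01,  2.20810743e+01,  3.98999366e-01, -1.85898182e-02,
       -6.84103146e+01, -1.48182759e+01]), 'joint_velocities': array([-0.08461273, -0.07829655,  0.28598873,  0.06621321,  0.03905644,
        0.0279144 ]), 'effort': array([ 3.71463002e-04, -3.91053414e+01,  1.87585795e+01,  4.22229722e+00,
        1.23962804e-02, -1.39484459e-04]), 'tcp_pos': array([0.14771535, 0.60684497, 0.22171986]), 'ee_rot': array([[ 9.71590180e-01, -2.36669495e-01, -2.69689442e-04],
       [-2.36669618e-01, -9.71588840e-01, -1.61814187e-03],
       [ 1.20937567e-04,  1.63599804e-03, -9.99998654e-01]]), 'wrist_force': array([ 0.72006519,  0.85366373, -0.48344853]), 'moment': array([-0.00797526, -0.03592132,  0.02818236]), 'gripper_width': 1.0005034896733045}
```

View pics/top0.png

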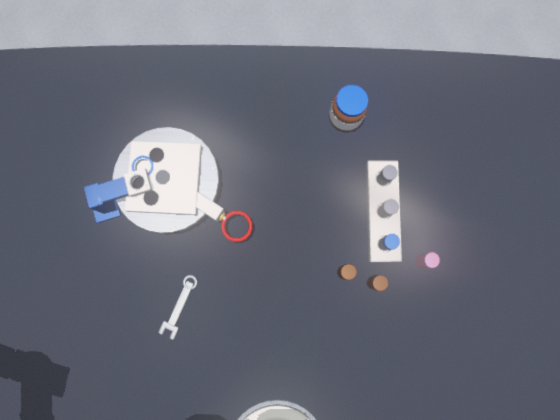

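View pics/side0.png

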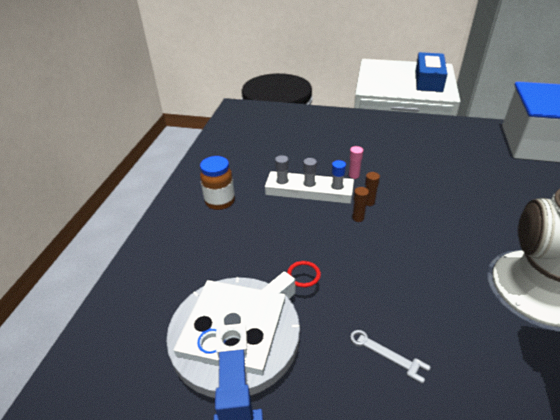

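The top view shows the selector at (165,180), the ring at (237,226), the blue-ringed port at (143,166), the holder at (138,182) and the blue cap at (392,242). The brown and pink look-alikes stand beside the stand. I'll enlarge two crops to measure these.

```bash
python3 - <<'E'
from h import *
import pickle
c=pickle.load(open('top.pkl','rb'))
im=c['image'][:,:,::-1]
a=cv2.resize(im[115:255,80:280],None,fx=4,fy=4,interpolation=cv2.INTER_CUBIC)
cv2.imwrite('pics/cropA.png',a)
hsv=cv2.cvtColor(im,cv2.COLOR_BGR2HSV)
red=((hsv[...,0]<6)|(hsv[...,0]>174))&(hsv[...,1]>150)&(hsv[...,2]>80)
red[:, :210]=0; red[:,265:]=0; red[:195]=0; red[250:]=0
v,u=np.nonzero(red); e=cv2.fitEllipse(cv2.convexHull(np.c_[u,v].astype(np.int32))); print('ring',e, atz(c,*e[0],.042))
# disc edge
P=lambda u,v,z: print((u,v),z,atz(c,u,v,z).round(4), rng(c,u,v).round(4))
P(392,242,.098);P(391,207,.098);P(389,173,.098);P(237,214,.042)
blue=(hsv[...,0]>100)&(hsv[...,0]<125)&(hsv[...,1]>120); b=blue.copy(); b[:, :370]=0;b[:230]=0;b[255:]=0
v,u=np.nonzero(b);print(u.mean(),v.mean(),u.min(),u.max(),v.min(),v.max(),len(u)); P(u.mean(),v.mean(),.09)
m=b&(c['range_z']>0); pts=np.array([rng(c,x,y) for y,x in zip(*np.nonzero(m))]); t=pts[pts[:,2]>.09]; print(t.mean(0),t.min(0),t.max(0),len(t))
E
```

```text
ring ((237.26199340820312, 226.27020263671875), (28.214353561401367, 29.837251663208008), 46.91848373413086) [0.49569019 0.09302973 0.042     ]
(392, 242) 0.098 [ 0.4609 -0.2392  0.098 ] [ 0.4611 -0.2399  0.095 ]
(391, 207) 0.098 [ 0.5358 -0.2382  0.098 ] [ 0.5357 -0.238   0.0987]
(389, 173) 0.098 [ 0.61   -0.2352  0.098 ] [ 0.6105 -0.2358  0.0955]
(237, 214) 0.042 [0.523  0.0943 0.042 ] [0.5279 0.0973 0.0013]<stdin>:15: RuntimeWarning: Mean of empty slice.
  ret = ret.dtype.type(ret / rcount)
Traceback (most recent call last):
ValueError: zero-size array to reduction operation minimum which has no identity
```

View pics/cropA.png

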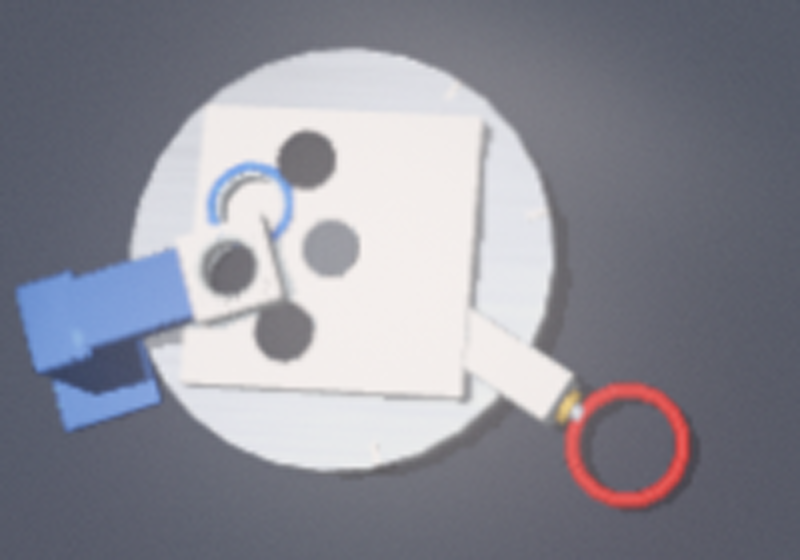

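The crop shows the disc spanning 130–554 × 47–472, the hub at (331,248), the bore at (230,267) and the ring at (628,446).

```bash
python3 - <<'E'
from h import *
import pickle
c=pickle.load(open('top.pkl','rb'))
q=lambda x,y,z:atz(c,80+x/4-.375,115+y/4-.375,z)
disc=q(342,259.5,.056);hub=q(331,248,.078);sq=np.mean([q(*p,.078) for p in[(205,104),(483,118),(465,398),(182,384)]],0)
bore=q(230,267,.106);ring=q(628,446,.042);port=q(250,204,.078)
for n,p in dict(disc=disc,hub=hub,sq=sq,bore=bore,ring=ring,port=port).items():
    d=p-hub;print(n,p.round(4),np.hypot(*d[:2]).round(4),np.degrees(np.arctan2(d[1],d[0])).round(1))
im=c['image'];hsv=cv2.cvtColor(im,cv2.COLOR_RGB2HSV);print(hsv[242,392],hsv[236,392])
b=(hsv[...,0]>95)&(hsv[...,0]<130)&(hsv[...,1]>150); b[:, :370]=0;b[:225]=0;b[260:]=0;b[:,420:]=0
v,u=np.nonzero(b);print(u.mean(),v.mean(),u.min(),u.max(),v.min(),v.max(),len(u))
pts=np.array([rng(c,x,y) for y,x in zip(v,u)]); t=pts[pts[:,2]>.092]; print(t.mean(0),t.min(0),t.max(0),np.median(t,0),len(t))
w=pickle.load(open('side.pkl','rb'))
hs=cv2.cvtColor(w['image'],cv2.COLOR_RGB2HSV);b=(hs[...,0]>95)&(hs[...,0]<130)&(hs[...,1]>150)
b[:150]=0;b[195:]=0;b[:,320:]*=True;b[:,:320]=0;b[:,350:]=0
v,u=np.nonzero(b);print('side',u.mean(),v.mean(),u.min(),u.max(),v.min(),v.max());print(atz(w,u.mean(),v.min()+4,.098),atz(w,u.mean(),v.mean(),.085))
red=((hs[...,0]<6)|(hs[...,0]>174))&(hs[...,1]>150)&(hs[...,2]>80);red[:255]=0;red[295:]=0;red[:,:280]=0;red[:,330:]=0
v,u=np.nonzero(red);e=cv2.fitEllipse(cv2.convexHull(np.c_[u,v].astype(np.int32)));print('ring side',e,atz(w,*e[0],.042))
E
```

```text
disc [0.5962 0.2559 0.056 ] 0.0028 -143.7
hub [0.5985 0.2575 0.078 ] 0.0 0.0
sq [0.5977 0.2568 0.078 ] 0.0011 -132.8
bore [0.5822 0.3058 0.106 ] 0.0509 108.6
ring [0.496  0.0944 0.042 ] 0.1926 -122.1
port [0.6226 0.3042 0.078 ] 0.0525 62.6
[108 108 227] [108 112 227]<stdin>:11: RuntimeWarning: Mean of empty slice.
  ret = ret.dtype.type(ret / rcount)
Traceback (most recent call last):
ValueError: zero-size array to reduction operation minimum which has no identity
```

Request:
play_rows([
  [[0.025, -0.0366, 0, 0, 0, -0.08, 1], [0.05, -0.0732, 0, 0, 0, -0.16, 1], [0.075, -0.11, 0, 0, 0, -0.24, 1], [0.1, -0.146, 0, 0, 0, -0.319, 1], [0.125, -0.183, 0, 0, 0, -0.319, 1]],
])

```text
time_s: 0.65
tcp_pos: [0.2734, 0.4225, 0.2223]
ee_rot: [[0.848, -0.53, -0.0], [-0.53, -0.848, -0.0], [0.0, 0.0, -1.0]]
wrist_force: [0.1, 0.7, 0.3]
gripper_width: 0.633
```

Request:
play_rows([
  [[0.025, -0.0366, 0, 0, 0, 0, 1], [0.05, -0.0732, 0, 0, 0, 0, 1], [0.075, -0.11, 0, 0, 0, 0, 1], [0.1, -0.146, 0, 0, 0, 0, 1], [0.125, -0.183, 0, 0, 0, 0, 1]],
])

```text
time_s: 1.15
tcp_pos: [0.3983, 0.2396, 0.2226]
ee_rot: [[0.849, -0.529, 0.0], [-0.529, -0.849, 0.0], [-0.0, -0.0, -1.0]]
wrist_force: [0.8, 0.9, 0.6]
gripper_width: 0.176
```

Request:
play_rows([
  [[0.025, -0.0366, -0.02, 0, 0, 0, 1], [0.05, -0.0732, -0.04, 0, 0, 0, 1], [0.075, -0.11, -0.07, 0, 0, 0, 1], [0.098, -0.147, -0.1, 0, 0, 0, 1], [0.098, -0.147, -0.11, 0, 0, 0, 1]],
])

```text
time_s: 1.65
tcp_pos: [0.4957, 0.0905, 0.1097]
ee_rot: [[0.846, -0.534, -0.004], [-0.534, -0.846, -0.002], [-0.003, 0.004, -1.0]]
wrist_force: [-0.1, 0.2, 0.2]
gripper_width: 0.001
```

```bash
python3 - <<'E'
from h import *
import pickle
c=cap('wrist'); pickle.dump(c,open('w1.pkl','wb')); save(c,'w1.png')
s=r.sense();print(s['time_s'],s['tcp_pos'],s['ee_rot'].round(3).tolist(),s['gripper_width'])
c=pickle.load(open('top.pkl','rb'))
im=c['image'];hsv=cv2.cvtColor(im,cv2.COLOR_RGB2HSV)
b=(hsv[...,0]>95)&(hsv[...,0]<130)&(hsv[...,1]>95)&(hsv[...,2]>100); b[:, :380]=0;b[:230]=0;b[255:]=0;b[:,405:]=0
v,u=np.nonzero(b);print(u.mean(),v.mean(),u.min(),u.max(),v.min(),v.max(),len(u))
pts=np.array([rng(c,x,y) for y,x in zip(v,u)]);print(np.percentile(pts,[5,50,95],axis=0).round(4))
E
```

```text
1.7 [0.4943864  0.09079817 0.10827199] [[0.846, -0.534, -0.007], [-0.534, -0.846, -0.003], [-0.005, 0.006, -1.0]] 0.002493267783769776
391.3875 241.25 385 398 235 248 160
[[ 0.4503 -0.2505  0.0941]
 [ 0.463  -0.2376  0.0974]
 [ 0.474  -0.2256  0.1008]]
```

View pics/w1.png

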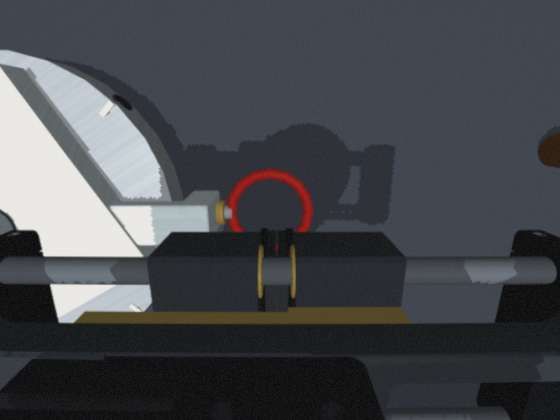

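The wrist view shows the ring spanning columns 229–312 with its top at row 170, and the plunger axis lies along the jaw axis. I'll fit the ring from this view.

```bash
python3 - <<'E'
from h import *
import pickle
from scipy.optimize import least_squares
c=pickle.load(open('w1.pkl','rb'))
hs=cv2.cvtColor(c['image'],cv2.COLOR_RGB2HSV);red=((hs[...,0]<6)|(hs[...,0]>174))&(hs[...,1]>130)&(hs[...,2]>60);red[:160]=0;red[235:]=0;red[:,:220]=0;red[:,320:]=0
v,u=np.nonzero(red);P=np.array([atz(c,x,y,.042)[:2] for x,y in zip(u,v)])
f=least_squares(lambda p:np.hypot(*(P-p[:2]).T)-.031,[.495,.093],loss='soft_l1',f_scale=.003);print(f.x,np.sqrt(np.mean(f.fun**2)))
E
```

```text
[0.49744475 0.09484952] 0.0023830892694501372
```

```bash
python3 - <<'E'
from h import *
import pickle
c=pickle.load(open('top.pkl','rb'))
for x,y in[(490,330),(520,360),(550,395),(330,180)]: print(rng(c,80+x/4,115+y/4))
c=pickle.load(open('w1.pkl','rb'))
for p in[(150,215),(205,205),(190,225)]: print(rng(c,*p))
print(r.sense()['tcp_pos'])
E
```

```text
[0.55391784 0.16769464 0.07561831]
[0.53815314 0.15118488 0.07258687]
[0.5191405  0.13413371 0.07383349]
[0.63516652 0.25865788 0.08033997]
[0.5480513  0.16008755 0.07541783]
[0.53332318 0.12418624 0.07386472]
[0.52726773 0.14115904 0.07510722]
[0.4943864  0.09079817 0.10827199]
```

Request:
play_rows([
  [[0.0005, 0.001, -0.03, 0, 0, 0, 1], [0.0005, 0.001, -0.045, 0, 0, 0, 1], [0.0005, 0.001, -0.06, 0, 0, 0, 1], [0.0005, 0.001, -0.06, 0, 0, 0, 1]],
])

```text
time_s: 2.1
tcp_pos: [0.4949, 0.0951, 0.0512]
ee_rot: [[0.849, -0.529, -0.004], [-0.529, -0.849, -0.002], [-0.002, 0.003, -1.0]]
wrist_force: [-0.1, -0.1, -0.4]
gripper_width: 0.001
```

Request:
play_rows([
  [[0.001, 0, -0.015, 0, 0, 0, 1], [0.001, 0, -0.027, 0, 0, 0, 1], [-0.0015, -0.004, -0.027, 0, 0, 0, 1], [-0.004, -0.008, -0.027, 0, 0, 0, 1], [-0.004, -0.008, -0.027, 0, 0, 0, 1]],
])

```text
time_s: 2.6
tcp_pos: [0.492, 0.0868, 0.0262]
ee_rot: [[0.848, -0.53, 0.0], [-0.53, -0.848, 0.0], [0.0, -0.0, -1.0]]
wrist_force: [0.1, 0.2, 0.8]
gripper_width: 0.006
```

Request:
play_rows([
  [[-0.0026, -0.0042, 0, 0, 0, 0, 1], [-0.0052, -0.0085, 0, 0, 0, 0, 1], [-0.0079, -0.0127, 0, 0, 0, 0, 1], [-0.0079, -0.0127, 0, 0, 0, 0, 1]],
])

```text
time_s: 3.0
tcp_pos: [0.4863, 0.0755, 0.0264]
ee_rot: [[0.849, -0.529, 0.005], [-0.529, -0.849, 0.003], [0.003, -0.005, -1.0]]
wrist_force: [2.6, 3.8, -1.4]
gripper_width: 0.006
```

Request:
play_rows([
  [[-0.0026, -0.0042, 0, 0, 0, 0, 1], [-0.0052, -0.0085, 0, 0, 0, 0, 1], [-0.0079, -0.0127, 0, 0, 0, 0, 1], [-0.0095, -0.0153, 0, 0, 0, 0, 1], [-0.0095, -0.0153, 0, 0, 0, 0, 1]],
])

```text
time_s: 3.5
tcp_pos: [0.4787, 0.0617, 0.0266]
ee_rot: [[0.849, -0.529, 0.009], [-0.529, -0.849, 0.005], [0.005, -0.009, -1.0]]
wrist_force: [4.4, 8.0, -3.6]
gripper_width: 0.001
```

Request:
play_rows([
  [[0.0152, -0.0099, 0, 0, 0, 0.0785, 1], [0.0316, -0.0174, 0, 0, 0, 0.157, 1], [0.0486, -0.0236, 0, 0, 0, 0.2355, 1], [0.066, -0.0284, 0, 0, 0, 0.314, 1], [0.0837, -0.0319, 0, 0, 0, 0.3925, 1]],
])

```text
time_s: 4.0
tcp_pos: [0.5612, 0.0293, 0.0263]
ee_rot: [[0.987, -0.161, 0.005], [-0.161, -0.987, 0.003], [0.004, -0.004, -1.0]]
wrist_force: [1.5, 10.1, -0.4]
gripper_width: 0.002
```

Request:
play_rows([
  [[0.0179, -0.0021, 0, 0, 0, 0.0785, 1], [0.0359, -0.0027, 0, 0, 0, 0.157, 1], [0.0539, -0.0019, 0, 0, 0, 0.2355, 1], [0.0718, 0.0003, 0, 0, 0, 0.314, 1], [0.0895, 0.0038, 0, 0, 0, 0.3925, 1]],
])

```text
time_s: 4.5
tcp_pos: [0.6483, 0.0332, 0.026]
ee_rot: [[0.974, 0.228, -0.0], [0.228, -0.974, 0.002], [0.0, -0.002, -1.0]]
wrist_force: [-2.7, 8.7, 3.3]
gripper_width: 0.002
```

Request:
play_rows([
  [[0, 0, 0, 0, 0, 0, 1]],
])

```text
time_s: 4.6
tcp_pos: [0.6502, 0.0338, 0.026]
ee_rot: [[0.974, 0.227, 0.003], [0.227, -0.974, 0.003], [0.003, -0.002, -1.0]]
wrist_force: [-0.7, 8.7, 3.9]
gripper_width: 0.009
```

```bash
python3 - <<'E'
from h import *
import pickle
s=r.sense();print(s['tcp_pos'],s['wrist_force'],s['ee_rot'].round(3).tolist())
c=cap('side');pickle.dump(c,open('s2.pkl','wb'));save(c,'s2.png',(150,230,350,400),4)
E
```

```text
[0.65017071 0.0338023  0.02599711] [-0.71576371  8.69616893  3.90870251] [[0.974, 0.227, 0.003], [0.227, -0.974, 0.003], [0.003, -0.002, -1.0]]
```

View pics/s2.png

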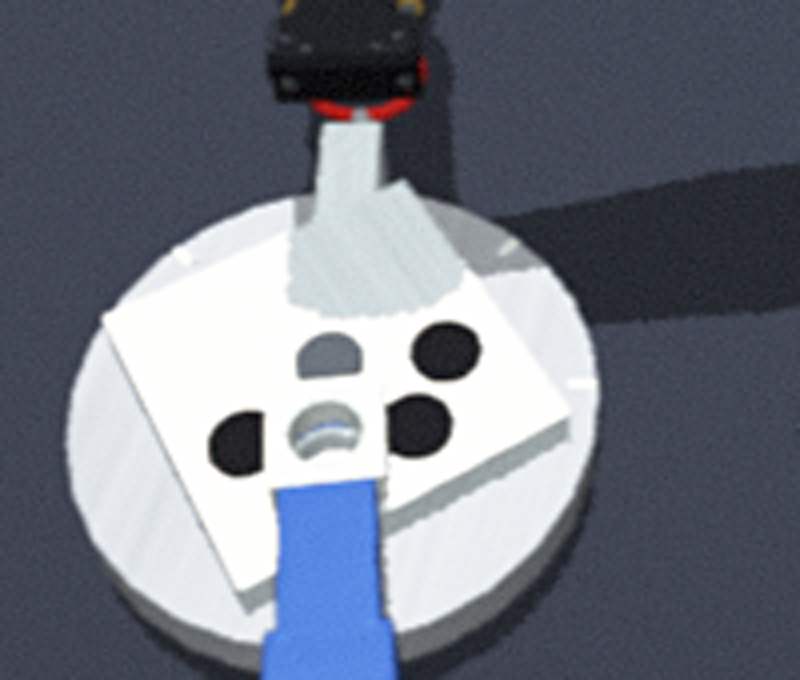

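The stage has turned about 45°, with the blue rim of the port visible through the bore at crop (325,430). Now I'll let the plunger in slowly.

Request:
play_rows([
  [[-0.0007, 0.003, 0, 0, 0, 0, 1], [-0.0014, 0.006, 0, 0, 0, 0, 1], [-0.002, 0.009, 0, 0, 0, 0, 1], [-0.0025, 0.011, 0, 0, 0, 0, 1], [-0.0025, 0.011, 0, 0, 0, 0, 1]],
])

```text
time_s: 5.15
tcp_pos: [0.6455, 0.0441, 0.0261]
ee_rot: [[0.974, 0.226, 0.001], [0.226, -0.974, 0.002], [0.001, -0.002, -1.0]]
wrist_force: [-1.3, 7.3, 2.3]
gripper_width: 0.004
```

Request:
play_rows([
  [[-0.0007, 0.003, 0, 0, 0, 0, 1], [-0.0014, 0.006, 0, 0, 0, 0, 1], [-0.002, 0.009, 0, 0, 0, 0, 1], [-0.003, 0.013, 0, 0, 0, 0, 1], [-0.003, 0.013, 0, 0, 0, 0, 1]],
])

```text
time_s: 5.65
tcp_pos: [0.6421, 0.0551, 0.0254]
ee_rot: [[0.974, 0.226, -0.001], [0.226, -0.974, -0.001], [-0.001, 0.0, -1.0]]
wrist_force: [-0.3, 2.2, 1.8]
gripper_width: 0.005
```

Request:
play_rows([
  [[-0.001, 0.004, 0, 0, 0, 0, 1], [-0.0023, 0.01, 0, 0, 0, 0, 1], [-0.0023, 0.01, 0, 0, 0, 0, 1]],
])

```text
time_s: 5.95
tcp_pos: [0.6397, 0.0653, 0.0251]
ee_rot: [[0.974, 0.226, -0.001], [0.226, -0.974, -0.001], [-0.001, 0.0, -1.0]]
wrist_force: [0.4, -1.1, -0.5]
gripper_width: 0.006
```

Request:
play_rows([
  [[0, 0, 0.02, 0, 0, 0, 1], [0, 0, 0.06, 0, 0, 0, 1], [0, 0, 0.11, 0, 0, 0, 1], [-0.01, -0.03, 0.155, 0, 0, 0, 0.5], [-0.03, -0.07, 0.175, 0, 0, 0, 0]],
])

```text
time_s: 6.45
tcp_pos: [0.6138, -0.0016, 0.203]
ee_rot: [[0.974, 0.228, 0.007], [0.228, -0.974, 0.0], [0.007, 0.001, -1.0]]
wrist_force: [1.2, 0.2, 0.3]
gripper_width: 0.113
```

Request:
play_rows([
  [[-0.03, -0.03, 0, 0, 0, -0.07, 0], [-0.06, -0.06, 0, 0, 0, -0.14, 0], [-0.09, -0.09, 0, 0, 0, -0.22, 0], [-0.11, -0.12, 0, 0, 0, -0.22, 0], [-0.12, -0.15, 0, 0, 0, -0.22, 0]],
])

```text
time_s: 6.95
tcp_pos: [0.4892, -0.1533, 0.1993]
ee_rot: [[1.0, 0.007, -0.001], [0.007, -1.0, 0.0], [-0.001, -0.0, -1.0]]
wrist_force: [0.9, -0.8, 0.1]
gripper_width: 0.553
```

```bash
python3 - <<'E'
from h import *
import pickle
from scipy.optimize import least_squares
s=r.sense();print(s['tcp_pos'],s['ee_rot'].round(3).tolist(),s['gripper_width'])
c=cap('top');pickle.dump(c,open('t3.pkl','wb'));w=cap('wrist');pickle.dump(w,open('w3.pkl','wb'));s3=cap('side');pickle.dump(s3,open('s3.pkl','wb'))
save(w,'w3.png')
a=cv2.resize(c['image'][115:255,80:280,::-1],None,fx=4,fy=4,interpolation=cv2.INTER_CUBIC);cv2.imwrite('pics/t3.png',a)
def ring(c,box):
    hs=cv2.cvtColor(c['image'],cv2.COLOR_RGB2HSV);red=((hs[...,0]<6)|(hs[...,0]>174))&(hs[...,1]>130)&(hs[...,2]>80)
    m=np.zeros_like(red);m[box[1]:box[3],box[0]:box[2]]=1;v,u=np.nonzero(red&m)
    P=np.array([atz(c,x,y,.042)[:2] for x,y in zip(u,v)])
    return least_squares(lambda p:np.hypot(*(P-p[:2]).T)-.031,P.mean(0),loss='soft_l1',f_scale=.003).x,len(u)
for n in['top.pkl','t3.pkl']:
    x,k=ring(pickle.load(open(n,'rb')),(205,140,290,255));d=x-[.5975,.2568];print(n,x,k,np.hypot(*d),np.degrees(np.arctan2(d[1],d[0])))
E
```

```text
[ 0.48920568 -0.15333623  0.1993308 ] [[1.0, 0.007, -0.001], [0.007, -1.0, 0.0], [-0.001, -0.0, -1.0]] 0.5532212986858199
top.pkl [0.49680769 0.09498543] 265 0.19058566290893486 -121.89275502171355
t3.pkl [0.63931037 0.06974949] 9 0.19166637479822907 -77.40010836308466
```

View pics/t3.png

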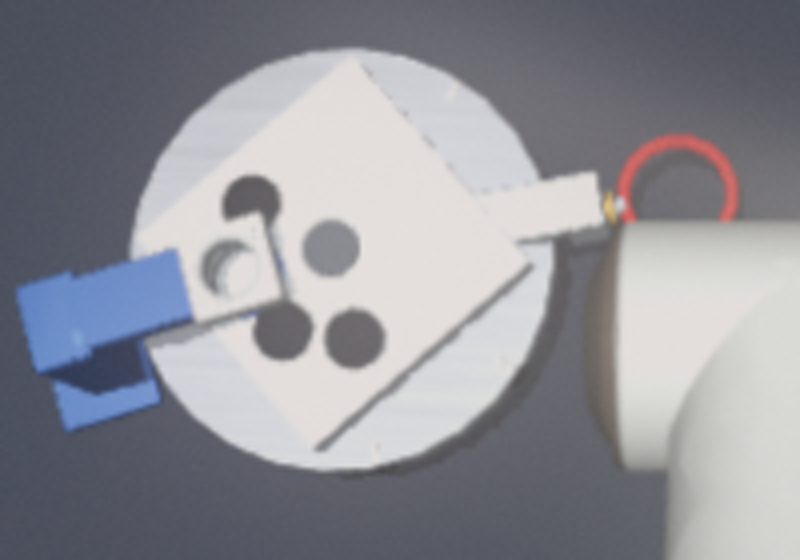

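View pics/w3.png

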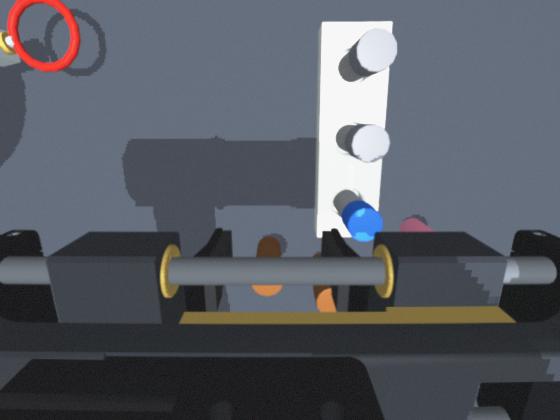

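The top view shows the stage locked at about 45°, with the open port under the bore. The wrist view shows the cartridges at (375,50), (368,143) and blue at (362,220), and the ring at (43,33).

```bash
python3 - <<'E'
from h import *
import pickle
from scipy.optimize import least_squares
c=pickle.load(open('w3.pkl','rb'))
hs=cv2.cvtColor(c['image'],cv2.COLOR_RGB2HSV);red=((hs[...,0]<6)|(hs[...,0]>174))&(hs[...,1]>130)&(hs[...,2]>60);red[85:]=0;red[:,90:]=0
v,u=np.nonzero(red);P=np.array([atz(c,x,y,.042)[:2] for x,y in zip(u,v)])
f=least_squares(lambda p:np.hypot(*(P-p[:2]).T)-.031,P.mean(0),loss='soft_l1',f_scale=.003).x;d=f-[.5975,.2568];print('ring',f,np.hypot(*d),np.degrees(np.arctan2(d[1],d[0])))
def fit(c,m,z,R):
    v,u=np.nonzero(m);h=cv2.convexHull(np.c_[u,v].astype(np.int32))[:,0]
    return h
t=pickle.load(open('top.pkl','rb'));s=pickle.load(open('s3.pkl','rb'))
for p in[(348,272),(380,283),(432,260)]: print('lookalike',rng(t,*p).round(4))
def blob(c,box,z,sat):
    hs=cv2.cvtColor(c['image'],cv2.COLOR_RGB2HSV);b=(hs[...,0]>95)&(hs[...,0]<130)&(hs[...,1]>sat)&(hs[...,2]>60)
    m=np.zeros_like(b);m[box[1]:box[3],box[0]:box[2]]=1;v,u=np.nonzero(b&m)
    Q=np.array([rng(c,x,y) for x,y in zip(u,v)]);k=abs(Q[:,2]-.098)<.006
    P=np.array([atz(c,x,y,.098)[:2] for x,y in zip(u,v)])
    print('cap',len(u),k.sum(),'rangemean',Q[k].mean(0).round(4),'mid',((P.min(0)+P.max(0))/2).round(4),'ext',np.ptp(P,axis=0).round(4), 'topz-plane mean',P[k].mean(0).round(4))
blob(t,(380,230,405,255),.098,95)
blob(s,(325,150,350,195),.098,100)
blob(c,(335,195,395,235),.098,100)
print('grey', [rng(c,*p).round(4) for p in[(376,48),(370,141),(365,216)]])
# bore refit
for n in['top.pkl','t3.pkl']:
    q=pickle.load(open(n,'rb'));print(rng(q,80+270/4,115+240/4))
q=lambda x,y,z:atz(t,80+x/4-.375,115+y/4-.375,z)
print('bore top',q(230,267,.106),'bore side',)
E
```

```text
ring [0.63983668 0.07121674] 0.1903510950168682 -77.14916330039574
lookalike [ 0.3972 -0.1459  0.0903]
lookalike [ 0.3742 -0.215   0.0864]
lookalike [ 0.4232 -0.3281  0.0906]
cap 160 158 rangemean [ 0.4625 -0.238   0.0974] mid [ 0.462  -0.2382] ext [0.0277 0.0282] topz-plane mean [ 0.4624 -0.2379]
cap 221 92 rangemean [ 0.464  -0.234   0.0968] mid [ 0.4619 -0.2181] ext [0.0371 0.0728] topz-plane mean [ 0.4639 -0.2322]
cap 1118 845 rangemean [ 0.4672 -0.2386  0.0981] mid [ 0.4713 -0.2365] ext [0.0333 0.0401] topz-plane mean [ 0.4672 -0.2387]
grey [array([ 0.615 , -0.2362,  0.0987]), array([ 0.5412, -0.2373,  0.099 ]), array([ 0.4728, -0.2387,  0.0985])]
[0.59729668 0.28516688 0.10085976]
[0.59788847 0.28593902 0.09778896]
bore top [0.58218019 0.30578446 0.106     ] bore side
```

Request:
play_rows([
  [[-0.013, -0.04, 0, 0, 0, 0, 0], [-0.025, -0.085, 0, 0, 0, 0, 0], [-0.025, -0.085, -0.02, 0, 0, 0, 0], [-0.025, -0.085, -0.045, 0, 0, 0, 0], [-0.025, -0.085, -0.06, 0, 0, 0, 0]],
])

```text
time_s: 7.6
tcp_pos: [0.466, -0.2368, 0.1372]
ee_rot: [[1.0, 0.007, -0.002], [0.007, -1.0, 0.001], [-0.002, -0.001, -1.0]]
wrist_force: [-0.1, 0.0, -0.7]
gripper_width: 0.99
```

Request:
play_rows([
  [[0, 0, 0, 0, 0, 0, 0], [0, 0, 0, 0, 0, 0, 0]],
])

```text
time_s: 7.8
tcp_pos: [0.4673, -0.2369, 0.1392]
ee_rot: [[1.0, 0.008, -0.0], [0.008, -1.0, -0.0], [-0.0, 0.0, -1.0]]
wrist_force: [0.7, -0.2, 1.0]
gripper_width: 1.002
```

```bash
python3 - <<'E'
from h import *
import pickle
w=cap('wrist');pickle.dump(w,open('w4.pkl','wb'));save(w,'w4.png');print(r.sense()['tcp_pos'],r.sense()['gripper_width'])
E
```

```text
[ 0.46762767 -0.23697411  0.13984049] 0.9999750253183941
```

View pics/w4.png

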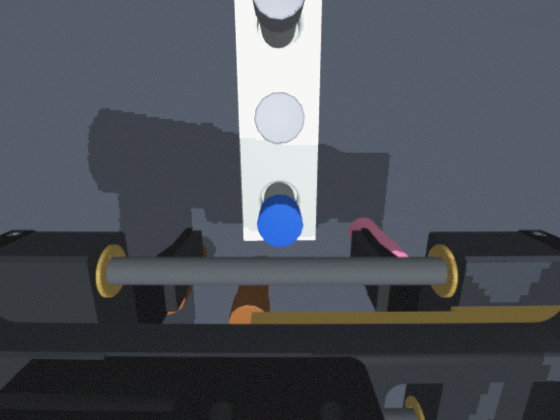

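The wrist view shows the whole blue cap top, centred at (280,221).

```bash
python3 - <<'E'
from h import *
import pickle
c=pickle.load(open('w4.pkl','rb'))
print('blue',atz(c,280.5,220.5,.098),np.linalg.norm(atz(c,258,221,.098)-atz(c,303,221,.098)),'grey',atz(c,279,117.5,.098),rng(c,280,220))
s=r.sense();print(s['tcp_pos'],s['wrist_force'])
E
```

```text
blue [ 0.46779379 -0.24017334  0.098     ] 0.032377877737138884 grey [ 0.53924582 -0.23835062  0.098     ] [ 0.46853385 -0.23979236  0.0990591 ]
[ 0.46762767 -0.23697411  0.13984049] [0.11934222 1.04796605 0.2069847 ]
```

Request:
play_rows([
  [[-0.001, -0.002, -0.025, 0, 0, 0, 0], [-0.001, -0.002, -0.05, 0, 0, 0, 0], [-0.001, -0.002, -0.0755, 0, 0, 0, 0], [-0.001, -0.002, -0.0755, 0, 0, 0, 0.3], [-0.001, -0.002, -0.0755, 0, 0, 0, 0.6]],
])

```text
time_s: 8.35
tcp_pos: [0.4666, -0.2393, 0.0646]
ee_rot: [[1.0, 0.008, 0.001], [0.008, -1.0, -0.001], [0.001, 0.001, -1.0]]
wrist_force: [0.3, 0.1, 0.0]
gripper_width: 0.892
```

Request:
play_rows([
  [[0, 0, 0, 0, 0, 0, 1], [0, 0, 0, 0, 0, 0, 1], [0, 0, 0, 0, 0, 0, 1], [0, 0, 0, 0, 0, 0, 1], [0, 0, 0, 0, 0, 0, 1]],
])

```text
time_s: 8.85
tcp_pos: [0.4657, -0.2392, 0.0639]
ee_rot: [[1.0, 0.007, 0.001], [0.007, -1.0, -0.0], [0.001, 0.0, -1.0]]
wrist_force: [0.1, -0.7, 0.7]
gripper_width: 0.449
```

Request:
play_rows([
  [[0, 0, 0, 0, 0, 0, 1], [0, 0, 0, 0, 0, 0, 1], [0, 0, 0, 0, 0, 0, 1], [0, 0, 0.01, 0, 0, 0, 1], [0, 0, 0.03, 0, 0, 0, 1]],
])

```text
time_s: 9.35
tcp_pos: [0.464, -0.2388, 0.0926]
ee_rot: [[1.0, 0.007, -0.005], [0.007, -1.0, 0.001], [-0.005, -0.001, -1.0]]
wrist_force: [0.9, 0.8, -1.6]
gripper_width: 0.384
```

Request:
play_rows([
  [[0, 0, 0.03, 0, 0, 0, 1], [0, 0, 0.06, 0, 0, 0, 1], [0, 0, 0.09, 0, 0, 0, 1], [0, 0, 0.12, 0, 0, 0, 1], [0, 0, 0.126, 0, 0, 0, 1]],
])

```text
time_s: 9.85
tcp_pos: [0.4674, -0.2398, 0.2238]
ee_rot: [[1.0, 0.008, 0.008], [0.008, -1.0, -0.002], [0.008, 0.002, -1.0]]
wrist_force: [0.5, -0.4, -1.1]
gripper_width: 0.382
```

Request:
play_rows([
  [[0.006, 0.025, 0, 0, 0, 0, 1], [0.014, 0.065, 0, 0, 0, 0, 1], [0.023, 0.107, 0, 0, 0, 0, 1], [0.032, 0.15, 0, 0, 0, 0, 1], [0.04, 0.192, 0, 0, 0, 0, 1]],
])

```text
time_s: 10.35
tcp_pos: [0.5049, -0.0455, 0.2187]
ee_rot: [[1.0, 0.007, -0.002], [0.007, -1.0, 0.0], [-0.002, -0.0, -1.0]]
wrist_force: [1.5, 0.2, -1.1]
gripper_width: 0.381
```

Request:
play_rows([
  [[0.009, 0.042, 0, 0, 0, 0, 1], [0.018, 0.084, 0, 0, 0, 0, 1], [0.027, 0.126, 0, 0, 0, 0, 1], [0.036, 0.168, 0, 0, 0, 0, 1], [0.045, 0.21, 0, 0, 0, 0, 1]],
])

```text
time_s: 10.85
tcp_pos: [0.5499, 0.1644, 0.2185]
ee_rot: [[1.0, 0.007, -0.002], [0.007, -1.0, -0.001], [-0.002, 0.001, -1.0]]
wrist_force: [0.9, 0.2, -0.7]
gripper_width: 0.381
```

Request:
play_rows([
  [[0.009, 0.042, 0, 0, 0, 0, 1], [0.018, 0.084, 0, 0, 0, 0, 1], [0.026, 0.12, 0, 0, 0, 0, 1], [0.031, 0.143, 0, 0, 0, 0, 1], [0.031, 0.143, 0, 0, 0, 0, 1]],
])

```text
time_s: 11.35
tcp_pos: [0.5811, 0.3086, 0.217]
ee_rot: [[1.0, 0.01, -0.003], [0.01, -1.0, -0.001], [-0.003, 0.001, -1.0]]
wrist_force: [0.0, -0.6, -1.6]
gripper_width: 0.379
```

```bash
python3 - <<'E'
from h import *
import pickle
for n in['wrist','side']:
    w=cap(n);pickle.dump(w,open(n+'5.pkl','wb'));save(w,n+'5.png')
s=r.sense();print(s['tcp_pos'],s['ee_rot'].round(3).tolist(),s['gripper_width'])
a=cv2.imread('pics/wrist5.png')[100:400,80:480];b=cv2.imread('pics/side5.png')[120:420,120:380]
cv2.imwrite('pics/pair5.png',cv2.resize(np.hstack([a,b]),None,fx=1.2,fy=1.2,interpolation=cv2.INTER_CUBIC))
E
```

```text
[0.58078313 0.30576486 0.21789231] [[1.0, 0.008, -0.003], [0.008, -1.0, -0.002], [-0.003, 0.002, -1.0]] 0.38080042351241883
```

View pics/pair5.png

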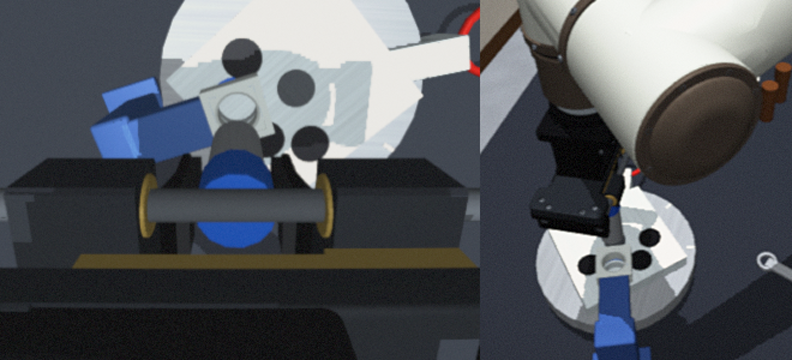

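```bash
python3 - <<'E'
from h import *
import pickle
c=pickle.load(open('wrist5.pkl','rb'))
save(c,'b5.png',(210,140,350,245),5.7)
print(atz(c,80+238/1.2,100+110/1.2,.106), r.sense()['tcp_pos'])
E
```

```text
[0.58591597 0.30632186 0.106     ] [0.58078313 0.30576486 0.21789231]
```

View pics/b5.png

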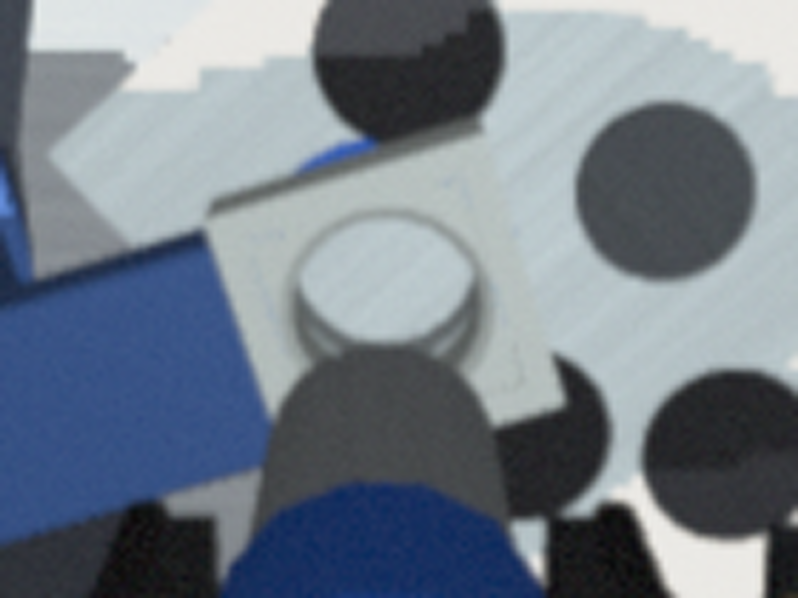

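Request:
play_rows([
  [[0.001, 0.0005, -0.02, 0, 0, 0, 1], [0.002, 0.0005, -0.04, 0, 0, 0, 1], [0.002, 0.0005, -0.055, 0, 0, 0, 1], [0.002, 0.0005, -0.06, 0, 0, 0, 1], [0.002, 0.0005, -0.06, 0, 0, 0, 1]],
])

```text
time_s: 11.95
tcp_pos: [0.5836, 0.3055, 0.1596]
ee_rot: [[1.0, 0.006, -0.0], [0.006, -1.0, 0.0], [-0.0, -0.0, -1.0]]
wrist_force: [-0.4, -0.1, -1.5]
gripper_width: 0.382
```

Request:
play_rows([
  [[0, 0, -0.003, 0, 0, 0, 1], [0, 0, -0.006, 0, 0, 0, 1], [0, 0, -0.006, 0, 0, 0, 1]],
])

```text
time_s: 12.25
tcp_pos: [0.5838, 0.3068, 0.1536]
ee_rot: [[1.0, 0.007, 0.001], [0.007, -1.0, 0.001], [0.001, -0.001, -1.0]]
wrist_force: [1.0, 1.6, -0.7]
gripper_width: 0.377
```

Request:
play_rows([
  [[0, 0, -0.003, 0, 0, 0, 1], [0, 0, -0.006, 0, 0, 0, 1], [0, 0, -0.009, 0, 0, 0, 1], [0, 0, -0.009, 0, 0, 0, 1]],
])

```text
time_s: 12.65
tcp_pos: [0.5837, 0.3068, 0.1441]
ee_rot: [[1.0, 0.007, 0.0], [0.007, -1.0, 0.001], [0.0, -0.001, -1.0]]
wrist_force: [1.4, 2.8, -2.0]
gripper_width: 0.385
```

Request:
play_rows([
  [[0.0003, 0.0007, -0.003, 0, 0, 0, 1], [0.0005, 0.001, -0.007, 0, 0, 0, 1], [0.0005, 0.001, -0.011, 0, 0, 0, 1], [0.0005, 0.001, -0.015, 0, 0, 0, 1], [0.0005, 0.001, -0.015, 0, 0, 0, 1]],
])

```text
time_s: 13.15
tcp_pos: [0.5838, 0.307, 0.1285]
ee_rot: [[1.0, 0.007, -0.001], [0.007, -1.0, -0.001], [-0.001, 0.001, -1.0]]
wrist_force: [1.4, 1.2, -2.1]
gripper_width: 0.381
```

Request:
play_rows([
  [[0, 0, -0.002, 0, 0, 0, 1], [0, 0, -0.005, 0, 0, 0, 1], [0, 0, -0.007, 0, 0, 0, 1], [0, 0, -0.007, 0, 0, 0, 1]],
])

```text
time_s: 13.55
tcp_pos: [0.584, 0.3071, 0.1221]
ee_rot: [[1.0, 0.007, -0.001], [0.007, -1.0, -0.0], [-0.001, 0.0, -1.0]]
wrist_force: [2.0, 0.7, -1.8]
gripper_width: 0.38
```

Request:
play_rows([
  [[0.0003, 0, -0.0015, 0, 0, 0, 1], [0.0005, 0, -0.003, 0, 0, 0, 1], [0.0005, 0, -0.0045, 0, 0, 0, 1], [0.0005, 0, -0.0045, 0, 0, 0, 1]],
])

```text
time_s: 13.95
tcp_pos: [0.5843, 0.3071, 0.1178]
ee_rot: [[1.0, 0.007, -0.001], [0.007, -1.0, -0.001], [-0.001, 0.001, -1.0]]
wrist_force: [1.0, 0.7, -0.7]
gripper_width: 0.378
```

Request:
play_rows([
  [[0, 0, -0.001, 0, 0, 0, 1], [0, 0, -0.002, 0, 0, 0, 1], [0, 0, -0.002, 0, 0, 0, 1]],
])

```text
time_s: 14.25
tcp_pos: [0.5849, 0.3071, 0.1177]
ee_rot: [[1.0, 0.008, 0.001], [0.008, -1.0, -0.0], [0.001, 0.0, -1.0]]
wrist_force: [-0.8, -0.4, 5.9]
gripper_width: 0.379
```

The cartridge bottomed at TCP z 0.1177 against the expected 0.118. Now I'll release it and rise.

Request:
play_rows([
  [[0, 0, 0.001, 0, 0, 0, 0.8], [0, 0, 0.001, 0, 0, 0, 0.5], [0, 0, 0.001, 0, 0, 0, 0.3], [0, 0, 0.001, 0, 0, 0, 0.2], [0, 0, 0.001, 0, 0, 0, 0]],
])

```text
time_s: 14.75
tcp_pos: [0.5844, 0.3072, 0.1166]
ee_rot: [[1.0, 0.007, -0.001], [0.007, -1.0, -0.0], [-0.001, 0.0, -1.0]]
wrist_force: [0.1, 0.4, 0.9]
gripper_width: 0.659
```

Request:
play_rows([
  [[0, 0, 0, 0, 0, 0, 0], [0, 0, 0, 0, 0, 0, 0], [0, 0, 0, 0, 0, 0, 0], [0, 0, 0.01, 0, 0, 0, 0], [0, 0, 0.03, 0, 0, 0, 0]],
])

```text
time_s: 15.25
tcp_pos: [0.5837, 0.3067, 0.1461]
ee_rot: [[1.0, 0.007, -0.003], [0.007, -1.0, -0.002], [-0.003, 0.002, -1.0]]
wrist_force: [0.1, -0.2, 0.3]
gripper_width: 0.986
```

Request:
play_rows([
  [[0, 0, 0.03, 0, 0, 0, 0], [-0.01, 0, 0.06, 0, 0, 0, 0], [-0.05, 0, 0.08, 0, 0, 0, 0], [-0.09, 0, 0.09, 0, 0, 0, 0], [-0.13, 0, 0.09, 0, 0, 0, 0]],
])

```text
time_s: 15.75
tcp_pos: [0.4543, 0.3079, 0.24]
ee_rot: [[1.0, 0.007, 0.004], [0.007, -1.0, 0.004], [0.004, -0.004, -1.0]]
wrist_force: [0.4, 1.0, 0.7]
gripper_width: 1.002
```

Request:
play_rows([
  [[-0.04, 0.01, 0, 0, 0, 0, 0], [-0.07, 0.03, 0, 0, 0, 0, 0], [-0.1, 0.06, 0, 0, 0, 0, 0], [-0.13, 0.09, 0, 0, 0, 0, 0], [-0.13, 0.09, 0, 0, 0, 0, 0]],
])

```text
time_s: 16.25
tcp_pos: [0.3221, 0.4002, 0.2383]
ee_rot: [[1.0, 0.013, 0.001], [0.013, -1.0, 0.003], [0.001, -0.003, -1.0]]
wrist_force: [-0.2, 0.4, 0.2]
gripper_width: 0.999
```

```bash
python3 - <<'E'
from h import *
import pickle
from scipy.optimize import least_squares
c=cap('top');pickle.dump(c,open('t6.pkl','wb'));s=cap('side')
a=c['image'][60:300,80:440,::-1];b=s['image'][130:420,140:420,::-1]
a=cv2.resize(a,(435,290));cv2.imwrite('pics/fin.png',cv2.resize(np.hstack([a,b]),None,fx=1.11,fy=1.11))
hs=cv2.cvtColor(c['image'],cv2.COLOR_RGB2HSV);red=((hs[...,0]<6)|(hs[...,0]>174))&(hs[...,1]>130)&(hs[...,2]>80)
red[:130]=0;red[200:]=0;red[:,:205]=0;red[:,290:]=0
v,u=np.nonzero(red);P=np.array([atz(c,x,y,.042)[:2] for x,y in zip(u,v)])
x=least_squares(lambda p:np.hypot(*(P-p[:2]).T)-.031,P.mean(0),loss='soft_l1',f_scale=.003).x;d=x-[.5975,.2568];print(x,len(u),np.hypot(*d),np.degrees(np.arctan2(d[1],d[0])))
Q=np.array([rng(c,x,y) for y in range(160,195) for x in range(120,155)]);k=Q[:,2]>.14;print('cap top',k.sum(),np.median(Q[k],0) if k.any() else None)
print(r.sense()['tcp_pos'],r.sense()['wrist_force'],r.sense()['time_s'])
E
```

```text
[0.63914354 0.07042035] 162 0.19097528411789833 -77.4050489347043
cap top 229 [0.58040171 0.304352   0.15084447]
[0.32397233 0.39797663 0.23785693] [ 0.27755303 -0.18294238  0.33373048] 16.35
```

View pics/fin.png

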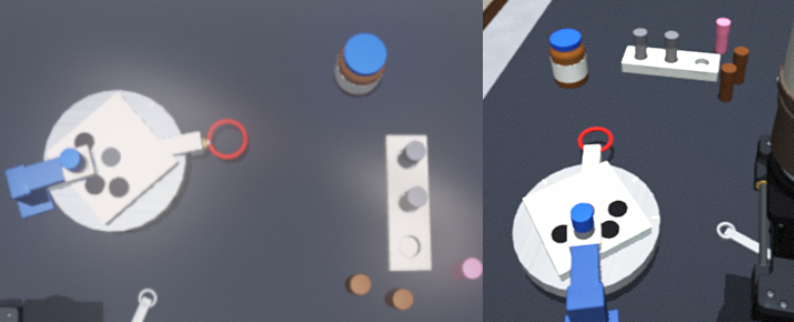

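The blue cap sits in the holder at picture (70,158), with its top measured at 0.151 m against 0.152 m when home. The ring is at 0.191 m and has turned 44.5°. The other items look untouched and the arm is clear, so I'll hand in.

```bash
python3 -c "
from station import r
print(r.finish_job())"
```

```text
the job is handed in; nothing more can be done
None
```

The job is done and handed in at about 16.4 s on the robot's clock. I hooked the ring with shut fingers, pulled the plunger about 20 mm and swung the stage one hole counter-clockwise. I then let the plunger spring back, moved the blue cartridge from the stand through the holder into the port, released it and backed off.

Last checks:
- **Stage and plunger:** the stage turned 44.5° as measured. The ring is back 0.191 m from the pivot, against 0.1906 m before the pull by the same camera and 0.192 m nominal, so the plunger reads fully home.
- **Cartridge:** it met the port floor with the tool at 0.1177 m, against 0.118 m expected. Its cap top reads 0.151 m, against 0.152 m when home.
- **Everything else:** the grey cartridges, jar, spanner and look-alikes appear unmoved in the last picture; I did not measure them. The wrist force never read above about 10 N, and nothing is touching the robot.

The top and wrist cameras disagreed by 3–5 mm in x on the cartridge, so I aimed between them. The chamfers and light wrist forces took up the difference. No check failed.

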